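Push the medicine carton into the checking corner and scan it

ROBOT

A 6-joint arm with a two-finger parallel gripper is mounted at the origin on the work surface. World frame = base frame: x ahead of the robot, y to its left, z up, the work surface at z = 0. Lengths are in mm, angles in rad, forces in N, time in s.
With the tool pointing down it reaches from about 375 to 975 mm from the base axis. Payload 3.8 kg.
Tool frame: the origin (TCP) lies midway between the tips of the shut fingers; the grasp point (between the pads) lies 19 mm behind it; z points along the fingers, y is the line along which they close (so a half turn about z gives the same grasp; the last joint's range is limited). The gripper opens to 85 mm and grips with 20 to 120 N. Pads are 22 mm wide; open, the fingers measure 114 mm over their backs; the gripper's body (76 mm by 85 mm) begins 54 mm behind the grasp point. The pads swing forward as they close: fully open they stand 13 mm farther back than shut.
Start: joints at [-1.228, 0.264, 1.604, -0, 1.274, -0.037], TCP at [250.24, -626.895, 231.28] pointing down, gripper open.
Joint ranges: [-2.63, 2.63], [-0.94, 2.18], [0.31, 2.57], [-1.31, 4.45], [0, 2.66], [-2.55, 2.55]. Speed limits (rad/s): [2.57, 2.57, 3.14, 3.14, 3.14, 3.14].

INTERFACE

Orientations are given as a unit quaternion [x, y, z, w].
In Python, from workcell import arm gives the robot as it stands.
- The arm moves only by the tool carry_out, never from a script. Its argument "commands" is a list of rows, each an object of numbers: "fingers": the finger opening in m, from 0 to 0.0854; "x", "y", "z": the shift along the tool's x, y, z in m; "yaw": the turn about the tool's z in degrees. A call has 1 to 20 rows; each row shifts and turns the commanded pose from where the row before left it, along the tool's axes as they then stand; what a row does not reach is not made up. A row lasts 1/12 s, in which the tool goes at most 41.7 mm and 7.16 degrees, less where a joint would pass 70% of its speed; a pose out of reach is approached as far as the arm can. A call is refused whole if a number of a shift passes 0.0417 or a number of a turn 7.16, either way. A call with a gripper value outside its range is refused whole. The fingers move at their own pace and stop on an object; "force" is the grip in N (left out, the last holds). Time passes only in rows, so rows that do not move let the fingers close. It gives the time, the measured TCP pose, the force, the opening and the grip force at its end, in the units of the state.
- arm.observe(): the state, without advancing time (a new reading comes with each control period).
- arm.snapshot(name): name is "scene" or "top" or "wrist"; returns (picture, depth): 420x560x3 uint8, red, green, blue; 420x560 float32, mm along the optical axis (not along the pixel's ray), 0 where there is no reading.
- arm.camera_model(name): a dict with "vertical_fov" (degrees; the focal length in pixels is half the picture's height over the tangent of half this angle, whatever the lens; pixels are square), "cx", "cy" (the principal point, pixels), "T" (4x4, takes a point from camera to world coordinates). Camera axes: x right, y down, z forward; pixel columns grow to the right and rows downward; lengths in mm; the calibration is good to about 2 mm. A picture is of the moment at which its call begins: read the wrist's pose just before it. camera_model takes no time and is no camera call; for the wrist camera it gives the pose at the moment of the call.
- arm.job_done(): hands the job in; it is judged then, once.
The state is a dict: "t": time; "joints": joint angles; "dq": joint speeds; "effort": joint torques, N m; "tcp_pos": TCP position; "eef_rot": TCP orientation; "contact_force": force on the tool from outside, world axes, zero at the start; "moment": the same for the moment, N m; "finger_gap": finger opening in mm; "grip_force": force on a finger pad.
Only numpy, scipy, OpenCV 4.12 (cv2) and the standard library are available. Lean on these libraries where they do the work, as an engineer would, in place of code of your own. Each camera call takes 0.05 s, during which the arm holds its last target. There are 200 camera calls.

TASK

On the pharmacy counter, push the big orange-and-white medicine carton along the surface into the corner of the checking station, until it sits flush against both aluminium stops, its long side along the stop in front of the grey reader. Then press the green button right down and let it come back up. Only push the carton: do not lift or tip it, and leave the other things on the counter standing where they are.

Things in the scene. Friction and masses are not known exactly. Their poses are not given: they have to be found in the camera images.
- carton: White carton with orange bands, closed, rigid, about 0.25 kg, loose on the counter: 100 mm along its x, 140 along its y, 50 tall. Origin at the centre of its underside, z up. It starts right (-y) of the home area and nearer the robot than the back stop, its x axis within 0.6 rad of the station's. Sliding it takes 1 to 4 N.
- station: Checking station, fixed. Origin: inner corner of its two rigid aluminium stops (bars 25 mm tall, 14 thick), on the counter; x points away from the robot, y to the left. Back stop: face at x = 0, from y = -120 to 14. Side stop: face at y = 0, from x = -80 to 14. Grey reader behind the back stop: x 22 to 88, y -110 to -10, 63 tall.
- home (a point): Centre, on the counter, of the carton's place in the corner, at x = -50 mm, y = -70 mm in the station's frame: there the home carton has its origin, its axes along the station's. White lines mark the two open edges of this 100 x 140 area.
- scan_top (a point): Centre of the top of the green push button, 32 mm dia, pointing up, in a black housing to the left of the side stop, fixed to the station.
- scan (a joint): Travel of the green button in m: 0 up, 0.006 fully down (needs 5 N); it springs back.
- amber_bottle: Bystander: amber glass bottle with white cap and paper label, 52 dia, 125 tall (mm). Origin at the centre of its underside.
- white_bottle: Bystander: white plastic bottle with blue cap, 48 dia, 110 tall (mm). Origin at the centre of its underside.
- brown_jar: Bystander: brown glass jar with black lid, 60 dia, 70 tall (mm). Origin at the centre of its underside.
- pot0: Bystander: white ointment pot, 60 dia, 50 tall (mm). Origin at the centre of its underside.
- pot1: Bystander: second white ointment pot, 60 dia, 50 tall (mm). Origin at the centre of its underside.
- bowl: Bystander: white ceramic mixing bowl, 100 dia, 55 tall (mm). Origin at the centre of its underside.
- small_carton: Bystander: small white carton with green bands, 50 x 110 x 30 tall (mm). Origin at the centre of its underside.
Not all that is in view belongs to the job. Leave any black or red look-alike of the carton alone.

How it is judged (in metres and radians):
On the way, in this order (a step that is already met when the one before it is completed fails the run):
1. the carton is in the corner, flush against both stops (x of carton in the frame of station between -0.054 and -0.045 m and y of carton in the frame of station between -0.074 and -0.065 m and angle between the x axis of carton and the x axis of station, either way round below 0.04 rad and height (world z) of carton below 0.006 m and angle between carton's own z axis and vertical below 0.05 rad), for 0.2 s.
2. the green button is pressed right down (value of joint scan above 0.0045 m), for 0.05 s.
At the end, for the whole second after the job is handed in: The carton lies flat at rest in the corner, within 4 mm of each stop and within 0.04 rad of square to them, long side along the back stop; the button is up again (under 1.5 mm) (all of step 1 and value of joint scan below 0.0015 m and linear speed of carton below 0.01 m/s); the robot touches nothing.
It fails at once if the carton is lifted more than 12 mm or tipped more than 0.2 rad (height (world z) of carton above 0.012 m or angle between carton's own z axis and vertical above 0.2 rad).
It fails at once if a bystander is moved by more than 25 mm (distance of any of amber_bottle, white_bottle, brown_jar, pot0, pot1, bowl, small_carton from where it was at the start of the episode above 0.025 m).
It fails at once if a bystander is tipped over (angle between any of amber_bottle, white_bottle, brown_jar, pot0, pot1, bowl, small_carton's own z axis and vertical above 0.35 rad).
It also fails if it takes over 67 s, if anything falls off the work surface, if the arm or the gripper's body presses on something with over 40 N, if the wrist force passes 120 N, or if a joint passes its speed limit or range.

## Working session

There is one attempt and no reset: what is moved stays moved. The work goes in short steps, Python scripts to look and compute and a tool call to move; the robot and the scene stay as the last step left them, time stands still between calls to the robot, and variables do not carry over. Pictures are saved under pics/ and viewed, at most 10 in all, crops included, and the job is handed in when it is done.

Besides the shell and the picture viewer there is one more tool, called as name(argument=value, ...), one argument or row to a line, values as JSON. carry_out: Moves the arm, as the interface text tells. Its arguments: {"type":"object","properties":{"commands":{"type":"array"},"force":{"type":"number"}},"required":["commands"]}

```bash
mkdir -p pics
cat > h.py <<'E'
import numpy as np, cv2
from workcell import arm
def snap(n):
    m=arm.camera_model(n); p,d=arm.snapshot(n); return p,d,m
def save(n,p): cv2.imwrite(f'pics/{n}.png',p[:,:,::-1])
def world(u,v,m,z=0.,shape=(420,560)):
    f=shape[0]/2/np.tan(np.radians(m['vertical_fov'])/2); T=np.array(m['T'])
    uv=np.atleast_2d(np.c_[u,v]).astype(float)
    r=np.c_[(uv[:,0]-m['cx'])/f,(uv[:,1]-m['cy'])/f,np.ones(len(uv))]@T[:3,:3].T
    return T[:3,3]+r*((z-T[2,3])/r[:,2])[:,None]
def cloud(d,m):
    f=210/np.tan(np.radians(m['vertical_fov'])/2);T=np.array(m['T'])
    v,u=np.mgrid[:420,:560]
    return np.dstack([(u-m['cx'])/f*d,(v-m['cy'])/f*d,d])@T[:3,:3].T+T[:3,3]
E
python3 - <<'E'
from h import *
for n in('top','scene'):
    p,d,m=snap(n); save(n+'0',p); np.savez(n+'0.npz',p=p,d=d); print(n,m['vertical_fov'],m['cx'],m['cy'],{k:v for k,v in m.items() if k not in('T',)},np.round(m['T'],3).tolist())
print(arm.observe())
E
```

```text
top 47.686894902777524 277.3828410444902 211.44080242161587 {'vertical_fov': 47.686894902777524, 'cx': 277.3828410444902, 'cy': 211.44080242161587} [[0.025, -0.995, 0.098, 411.916], [-1.0, -0.024, 0.006, -30.077], [-0.003, -0.099, -0.995, 1470.535], [0.0, 0.0, 0.0, 1.0]]
scene 51.00114068493936 284.486130101063 208.5747391144638 {'vertical_fov': 51.00114068493936, 'cx': 284.486130101063, 'cy': 208.5747391144638} [[0.605, 0.63, -0.487, 1223.351], [0.796, -0.484, 0.363, -539.833], [-0.007, -0.607, -0.795, 1160.474], [0.0, 0.0, 0.0, 1.0]]
{'t': 0.1, 'joints': array([-1.22788759e+00,  2.64668153e-01,  1.60526408e+00, -7.47733149e-06,
        1.27371909e+00, -3.69189507e-02]), 'dq': array([ 0.0004605 , -0.00253022, -0.00403235, -0.00123235,  0.00137382,
        0.00083132]), 'effort': array([ 8.31079451e-04, -5.16705930e+01, -3.68589628e+01,  1.36751504e-05,
        6.33721560e-03, -1.65255670e-05]), 'tcp_pos': array([ 250.01889634, -626.25809893,  230.07866002]), 'eef_rot': array([ 9.82019776e-01,  1.88775265e-01, -1.60401877e-04, -1.01677014e-03]), 'contact_force': array([-0.26261425, -0.1799454 , -0.21992457]), 'moment': array([-0.01762702,  0.04134255, -0.00324877]), 'grip_force': 0.0, 'finger_gap': 85.48685895360757}
```

View pics/top0.png

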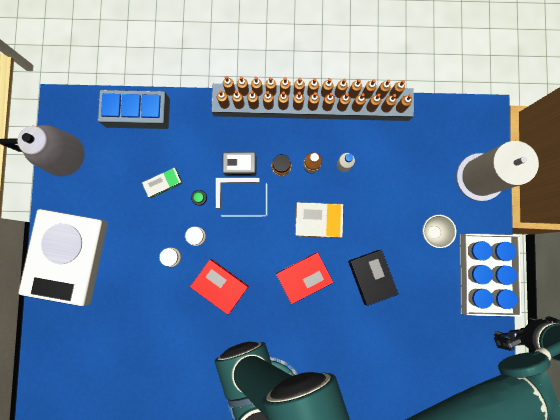

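View pics/scene0.png

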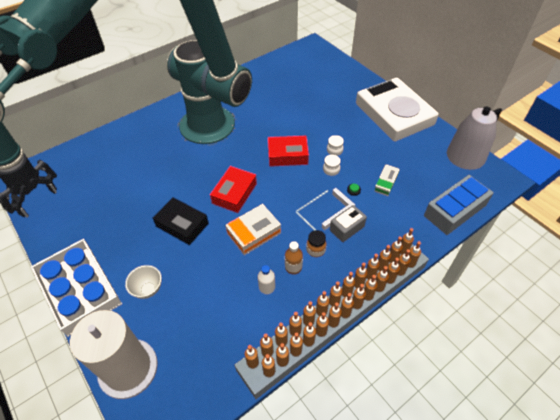

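The top view shows the carton at about (320,220) and the station corner at about (218,181), with the green button at (199,197). The pots are at (195,236) and (170,257). The jar and bottles form a row at y≈162. Red and black look-alikes lie nearer the robot. The scene view agrees.

Run:
```python
from h import *
m=arm.camera_model('top'); z=np.load('top0.npz'); p=z['p'];d=z['d']; C=cloud(d,m)
hsv=cv2.cvtColor(p,cv2.COLOR_RGB2HSV)
nb=~((hsv[...,0]>100)&(hsv[...,0]<130)&(hsv[...,1]>120))
# carton: top face by height in window
def rect(mask,h,name):
    cs,_=cv2.findContours(mask.astype(np.uint8),cv2.RETR_EXTERNAL,cv2.CHAIN_APPROX_NONE)
    c=max(cs,key=cv2.contourArea)[:,0]
    w=world(c[:,0],c[:,1],m,h)[:,:2]
    r=cv2.minAreaRect(w.astype(np.float32)); print(name,np.round(r[0],1),np.round(r[1],1),round(r[2],2))
    return r
w=np.zeros((420,560),bool); w[195:245,285:350]=1
print('ctop z',np.nanmedian(C[210:230,305:335,2]),'counter z',np.median(C[200:212,230:260,2]))
rect(w&nb&(C[...,2]>35),50,'carton')
# objects
for n,(u,v,h,s) in dict(btn=(199,197,30,10),pot0=(195,236,50,12),pot1=(170,257,50,12),jar=(282,163,70,14),amber=(313,158,125,12),wb=(346,158,110,12),small=(161,182,30,25)).items():
    w[:]=0; w[v-s:v+s,u-s:u+s]=1
    k=w&nb&(C[...,2]>12)
    zz=np.percentile(C[k][:,2],90); rect(k&(C[...,2]>zz-12),zz,n+' z%.0f'%zz)
# station
w[:]=0;w[172:220,212:272]=1
k=w&nb&(hsv[...,1]<110)
rect(k,0,'station lines+stops')
w[:]=0;w[148:178,218:260]=1; rect(w&(C[...,2]>50),63,'reader')
q=p[140:280,150:360]; save('crop',cv2.resize(q,(800,533),interpolation=cv2.INTER_CUBIC))
```

```text
ctop z 51.585904370451544 counter z 1.1316093330189005
carton [ 531.2 -147.1] [140.7 101.4] 88.91
btn z27 [594.8 220.5] [38.7 38. ] 24.86
pot0 z55 [473.8 226.4] [50.8 50.7] 2.3
pot1 z55 [409.7 298.1] [50.4 50.5] 2.6
jar z74 [695.4 -30.6] [48.4 50.7] 1.37
amber z126 [ 704.6 -123.6] [23.4 23. ] 1.02
wb z86 [ 707.4 -223.6] [39.3 39.1] 57.49
small z35 [635.1 334.8] [ 51.8 110.5] 27.29
station lines+stops [612.3 106. ] [ 94.5 137. ] 1.37
reader [694.9  97.3] [67.3 96.5] 1.67
```

View pics/crop.png

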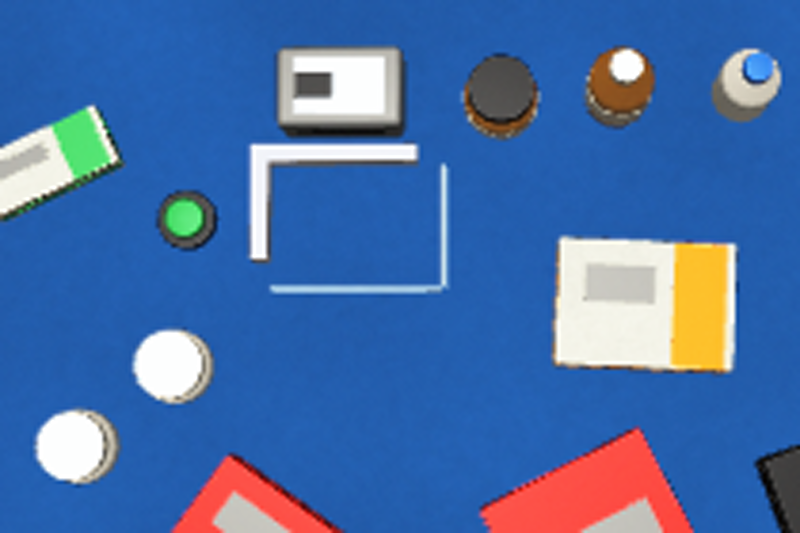

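The crop confirms the layout. The station is turned about +1.6° and the carton about -1°. I'll push it left first with the fingers side by side, then push it forward. First I turn the tool.

carry_out(
  commands=[
    {"yaw":-7,"fingers":0.06},
    {"yaw":-7},
    {"yaw":-7},
    {"yaw":-7},
    {"yaw":-7},
    {"yaw":-7},
    {"yaw":-7},
    {"yaw":-7},
    {"yaw":-7},
    {"yaw":-7},
    {},
  ],
)

```text
invalid input
```

carry_out(
  commands=[
    {"yaw":-7,"fingers":0.06},
    {"yaw":-7},
    {"yaw":-7},
    {"yaw":-7},
    {"yaw":-7},
    {"yaw":-7},
    {"yaw":-7},
    {"yaw":-7},
    {"yaw":-7},
    {"yaw":-7},
    {"x":0.0},
  ],
)

```text
invalid input
```

carry_out(
  commands=[
    {"x":0.0,"y":0.0,"z":0.0,"yaw":-7.0,"fingers":0.06},
    {"x":0.0,"y":0.0,"z":0.0,"yaw":-7.0,"fingers":0.06},
  ],
)

```text
t: 0.27
tcp_pos: [250.1, -626.4, 230.4]
eef_rot: [0.951, 0.31, -0.0, -0.001]
contact_force: [0.1, 0.3, -0.4]
finger_gap: 63.9
grip_force: 0.0
```

carry_out(
  commands=[
    {"x":0,"y":0,"z":0,"yaw":-7,"fingers":0.06},
    {"x":0,"y":0,"z":0,"yaw":-7,"fingers":0.06},
    {"x":0,"y":0,"z":0,"yaw":-7,"fingers":0.06},
    {"x":0,"y":0,"z":0,"yaw":-7,"fingers":0.06},
    {"x":0,"y":0,"z":0,"yaw":-7,"fingers":0.06},
    {"x":0,"y":0,"z":0,"yaw":-7,"fingers":0.06},
    {"x":0,"y":0,"z":0,"yaw":-7,"fingers":0.06},
    {"x":0,"y":0,"z":0,"yaw":-6.5,"fingers":0.06},
    {"x":0,"y":0,"z":0,"yaw":0,"fingers":0.06},
  ],
)

```text
t: 1.02
tcp_pos: [250.1, -626.5, 230.5]
eef_rot: [0.698, 0.716, 0.0, -0.001]
contact_force: [-0.1, -0.4, -0.0]
finger_gap: 60.1
grip_force: 0.0
```

carry_out(
  commands=[
    {"x":0.0252,"y":0.0206,"z":0,"yaw":0,"fingers":0.06},
    {"x":0.0252,"y":0.0206,"z":0,"yaw":0,"fingers":0.06},
    {"x":0.0252,"y":0.0206,"z":0,"yaw":0,"fingers":0.06},
    {"x":0.0252,"y":0.0206,"z":0,"yaw":0,"fingers":0.06},
    {"x":0.0252,"y":0.0206,"z":0,"yaw":0,"fingers":0.06},
    {"x":0.0252,"y":0.0206,"z":0,"yaw":0,"fingers":0.06},
    {"x":0.0252,"y":0.0206,"z":0,"yaw":0,"fingers":0.06},
    {"x":0.0252,"y":0.0206,"z":0,"yaw":0,"fingers":0.06},
    {"x":0.0252,"y":0.0206,"z":0,"yaw":0,"fingers":0.06},
    {"x":0.0252,"y":0.0206,"z":0,"yaw":0,"fingers":0.06},
    {"x":0.0252,"y":0.0206,"z":0,"yaw":0,"fingers":0.06},
    {"x":0.0252,"y":0.0206,"z":0,"yaw":0,"fingers":0.06},
    {"x":0.0252,"y":0.0206,"z":0,"yaw":0,"fingers":0.06},
    {"x":0.0252,"y":0.0206,"z":0,"yaw":0,"fingers":0.06},
    {"x":0,"y":0,"z":0,"yaw":0,"fingers":0.06},
    {"x":0,"y":0,"z":0,"yaw":0,"fingers":0.06},
  ],
)

```text
t: 2.35
tcp_pos: [531.4, -266.3, 230.9]
eef_rot: [0.699, 0.715, -0.0, -0.0]
contact_force: [0.3, -0.5, 0.6]
finger_gap: 60.3
grip_force: 0.0
```

carry_out(
  commands=[
    {"x":0,"y":0,"z":0.037,"yaw":0,"fingers":0.06},
    {"x":0,"y":0,"z":0.037,"yaw":0,"fingers":0.06},
    {"x":0,"y":0,"z":0.037,"yaw":0,"fingers":0.06},
    {"x":0,"y":0,"z":0.037,"yaw":0,"fingers":0.06},
    {"x":0,"y":0,"z":0.037,"yaw":0,"fingers":0.06},
    {"x":0,"y":0,"z":0.02,"yaw":0,"fingers":0.06},
    {"x":0,"y":0,"z":0.014,"yaw":0,"fingers":0.06},
    {"x":0,"y":0,"z":0,"yaw":0,"fingers":0.06},
    {"x":0,"y":0,"z":0,"yaw":0,"fingers":0.06},
  ],
)

```text
t: 3.1
tcp_pos: [529.3, -268.4, 11.3]
eef_rot: [0.7, 0.714, -0.0, -0.001]
contact_force: [0.4, 0.1, -0.0]
finger_gap: 59.8
grip_force: 0.0
```

carry_out(
  commands=[
    {"x":0.012,"y":0,"z":0,"yaw":0,"fingers":0.06},
    {"x":0.012,"y":0,"z":0,"yaw":0,"fingers":0.06},
    {"x":0.008,"y":0,"z":0,"yaw":0,"fingers":0.06},
    {"x":0.008,"y":0,"z":0,"yaw":0,"fingers":0.06},
    {"x":0.01,"y":0,"z":0,"yaw":0,"fingers":0.06},
    {"x":0.012,"y":0,"z":0,"yaw":0,"fingers":0.06},
    {"x":0.012,"y":0,"z":0,"yaw":0,"fingers":0.06},
    {"x":0.012,"y":0,"z":0,"yaw":0,"fingers":0.06},
    {"x":0.012,"y":0,"z":0,"yaw":0,"fingers":0.06},
    {"x":0.012,"y":0,"z":0,"yaw":0,"fingers":0.06},
    {"x":0.012,"y":0,"z":0,"yaw":0,"fingers":0.06},
    {"x":0.012,"y":0,"z":0,"yaw":0,"fingers":0.06},
    {"x":0.012,"y":0,"z":0,"yaw":0,"fingers":0.06},
    {"x":0.012,"y":0,"z":0,"yaw":0,"fingers":0.06},
    {"x":0.012,"y":0,"z":0,"yaw":0,"fingers":0.06},
    {"x":0.012,"y":0,"z":0,"yaw":0,"fingers":0.06},
    {"x":0.01,"y":0,"z":0,"yaw":0,"fingers":0.06},
    {"x":0.006,"y":0,"z":0,"yaw":0,"fingers":0.06},
    {"x":0.003,"y":0,"z":0,"yaw":0,"fingers":0.06},
    {"x":0,"y":0,"z":0,"yaw":0,"fingers":0.06},
  ],
)

```text
t: 4.77
tcp_pos: [526.2, -66.0, 12.1]
eef_rot: [0.699, 0.715, -0.0, -0.0]
contact_force: [0.1, -0.5, 0.1]
finger_gap: 59.8
grip_force: 0.0
```

```bash
cat >> h.py <<'E'
def topmeas(name):
    p,d,m=snap('top'); C=cloud(d,m); np.savez(name+'.npz',p=p,d=d)
    hsv=cv2.cvtColor(p,cv2.COLOR_RGB2HSV)
    k=(hsv[...,0]>10)&(hsv[...,0]<28)&(hsv[...,1]>150)&(hsv[...,2]>150)&(C[...,2]>35)&(C[...,2]<60)
    if k.any():
        c=C[k]; print('orange centroid',c.mean(0).round(1),k.sum())
    save(name,cv2.resize(p[140:280,150:360],(800,533),interpolation=cv2.INTER_CUBIC))
E
python3 -c "
from h import *
topmeas('t1')"
```

```text
orange centroid [494.  -28.8  51. ] 133
```

View pics/t1.png

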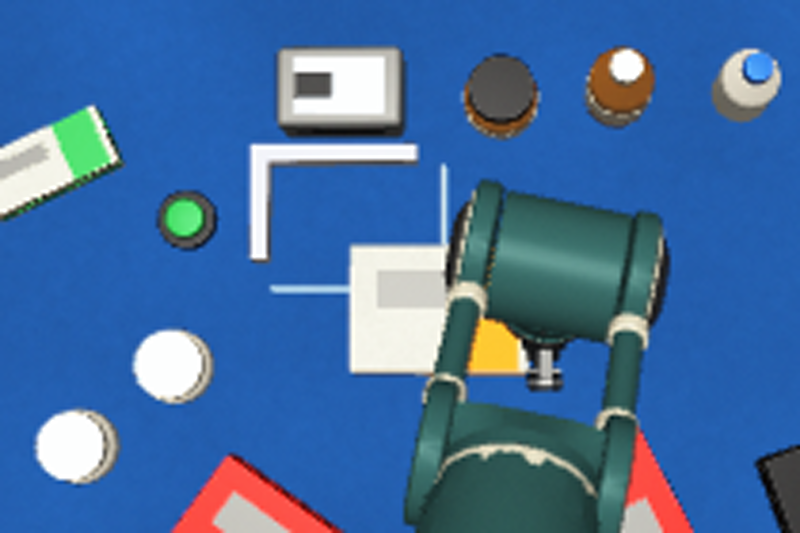

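The carton slid squarely. Its left edge is at column 349 and the side stop at 270, so about 69 mm remains. I'll push 60 mm more, then back off and lift.

carry_out(
  commands=[
    {"x":0.01,"y":0,"z":0,"yaw":0,"fingers":0.06},
    {"x":0.01,"y":0,"z":0,"yaw":0,"fingers":0.06},
    {"x":0.01,"y":0,"z":0,"yaw":0,"fingers":0.06},
    {"x":0.01,"y":0,"z":0,"yaw":0,"fingers":0.06},
    {"x":0.01,"y":0,"z":0,"yaw":0,"fingers":0.06},
    {"x":0.006,"y":0,"z":0,"yaw":0,"fingers":0.06},
    {"x":0.003,"y":0,"z":0,"yaw":0,"fingers":0.06},
    {"x":0,"y":0,"z":0,"yaw":0,"fingers":0.06},
    {"x":-0.02,"y":0,"z":0,"yaw":0,"fingers":0.06},
    {"x":-0.02,"y":0,"z":0,"yaw":0,"fingers":0.06},
    {"x":0,"y":0,"z":-0.03,"yaw":0,"fingers":0.06},
    {"x":0,"y":0,"z":-0.04,"yaw":0,"fingers":0.06},
    {"x":0,"y":0,"z":-0.04,"yaw":0,"fingers":0.06},
    {"x":0,"y":0,"z":-0.04,"yaw":0,"fingers":0.06},
    {"x":0,"y":0,"z":-0.04,"yaw":0,"fingers":0.06},
    {"x":0,"y":0,"z":0,"yaw":0,"fingers":0.06},
  ],
)

```text
t: 6.15
tcp_pos: [531.7, -48.9, 212.3]
eef_rot: [0.699, 0.715, 0.005, 0.007]
contact_force: [1.4, -0.5, 0.9]
finger_gap: 60.0
grip_force: 0.0
```

carry_out(
  commands=[
    {"x":0,"y":0,"z":0,"yaw":7,"fingers":0.075},
    {"x":0,"y":0,"z":0,"yaw":7,"fingers":0.075},
    {"x":0,"y":0,"z":0,"yaw":7,"fingers":0.075},
    {"x":0,"y":0,"z":0,"yaw":7,"fingers":0.075},
    {"x":0,"y":0,"z":0,"yaw":7,"fingers":0.075},
    {"x":0,"y":0,"z":0,"yaw":7,"fingers":0.075},
    {"x":0,"y":0,"z":0,"yaw":7,"fingers":0.075},
    {"x":0,"y":0,"z":0,"yaw":7,"fingers":0.075},
    {"x":0,"y":0,"z":0,"yaw":7,"fingers":0.075},
    {"x":0,"y":0,"z":0,"yaw":7,"fingers":0.075},
    {"x":0,"y":0,"z":0,"yaw":7,"fingers":0.075},
    {"x":0,"y":0,"z":0,"yaw":7,"fingers":0.075},
    {"x":0,"y":0,"z":0,"yaw":6,"fingers":0.075},
    {"x":0,"y":0,"z":0,"yaw":0,"fingers":0.075},
    {"x":0,"y":0,"z":0,"yaw":0,"fingers":0.075},
  ],
)

```text
t: 7.4
tcp_pos: [525.8, -48.0, 202.0]
eef_rot: [1.0, 0.012, -0.0, -0.0]
contact_force: [0.1, 0.2, 0.5]
finger_gap: 74.9
grip_force: 0.0
```

Run:
```python
from h import *
topmeas('t2')
p,d,m=snap('wrist'); save('w2',p); np.savez('w2.npz',p=p,d=d,**{k:np.array(v) for k,v in m.items()})
```

```text
orange centroid [524.2  39.   52. ] 86
```

View pics/w2.png

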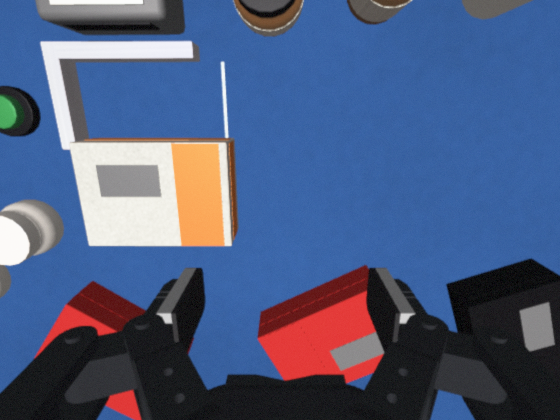

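The wrist view shows the carton square, with its far left corner just at the end of the side stop (about (72,142)). The lens bends the edges, so I'll measure in the top view.

Run:
```python
from h import *
z=np.load('t2.npz'); m=arm.camera_model('top'); C=cloud(z['d'],m); p=z['p']
k=(C[...,2]>40)&(C[...,2]<60)&(p.min(2)>120)|(C[...,2]>42)&(C[...,2]<60)&(p[...,0]>200)&(p[...,2]<90)&(p[...,1]>120)
w=np.zeros_like(k);w[180:245,205:290]=1;k&=w
v,u=np.nonzero(k)
for c in range(u.min(),u.max()+1,4):
    r=v[u==c]
    if len(r)>5: print(c,world([c,c],[r.min()-.5,r.max()+.5],m,50)[:,:2].round(1).tolist(),end='; ')
print()
for r in range(v.min(),v.max()+1,4):
    c=u[v==r]; print(r,world([c.min()-.5,c.max()+.5],[r,r],m,50)[:,:2].round(1).tolist(),end='; ')
# stops at z=25: bright in clear t0 picture
p=np.load('top0.npz')['p'].astype(int).min(2)
print()
for r in (188,192,196,200,204):
    c=np.nonzero(p[r,210:230]>130)[0]+210; print('side',world([c.max()+.5],[r],m,25)[0].round(1),end=' ')
for c in (225,235,245,255):
    r=np.nonzero(p[174:190,c]>130)[0]+174; print('back',world([c],[r.max()+.5],m,25)[0].round(1),end=' ')
q=z['p'][140:280,150:360];
```

```text
222 [[563.3, 145.2], [470.1, 141.8]]; 226 [[572.6, 133.5], [470.4, 129.9]]; 230 [[572.9, 121.4], [470.7, 117.9]]; 234 [[573.2, 109.4], [471.0, 106.0]]; 238 [[573.5, 97.4], [471.3, 94.0]]; 242 [[573.8, 85.3], [471.6, 82.1]]; 246 [[574.1, 73.3], [471.9, 70.1]]; 250 [[574.4, 61.2], [472.1, 58.2]]; 254 [[574.7, 49.2], [505.4, 47.2]]; 266 [[518.2, 11.6], [473.3, 10.3]]; 
204 [[570.9, 144.0], [573.2, 47.7]]; 208 [[558.7, 146.5], [561.2, 44.3]]; 212 [[546.6, 146.1], [549.2, 40.9]]; 216 [[534.6, 145.7], [537.0, 46.6]]; 220 [[522.5, 145.2], [525.9, 4.3]]; 224 [[510.5, 144.8], [513.9, 3.9]]; 228 [[498.5, 144.4], [501.9, 3.6]]; 232 [[486.5, 143.9], [489.9, 3.3]]; 236 [[474.5, 143.5], [478.0, 3.0]]; 
side [623. 155.  25.] side [610.5 157.6  25. ] side [598.1 157.1  25. ] side [585.8 156.7  25. ] side [573.4 156.2  25. ] back [640.4 141.7  25. ] back [644.2 111.1  25. ] back [645.   80.3  25. ] back [645.7  49.5  25. ]
```

The carton is centred at about (522,74) and turned 1.5°. It is 10 mm short of the side stop and about 70 mm from the back stop. I'll go behind it and down.

carry_out(
  commands=[
    {"x":-0.0155,"y":-0.0252,"z":0,"yaw":0,"fingers":0.075},
    {"x":-0.0155,"y":-0.0252,"z":0,"yaw":0,"fingers":0.075},
    {"x":-0.0155,"y":-0.0252,"z":0,"yaw":0,"fingers":0.075},
    {"x":-0.0155,"y":-0.0252,"z":0,"yaw":0,"fingers":0.075},
    {"x":-0.0155,"y":-0.0252,"z":0,"yaw":0,"fingers":0.075},
    {"x":0,"y":0,"z":0,"yaw":0,"fingers":0.075},
    {"x":0,"y":0,"z":0.03,"yaw":0,"fingers":0.075},
    {"x":0,"y":0,"z":0.03,"yaw":0,"fingers":0.075},
    {"x":0,"y":0,"z":0.03,"yaw":0,"fingers":0.075},
    {"x":0,"y":0,"z":0.03,"yaw":0,"fingers":0.075},
    {"x":0,"y":0,"z":0,"yaw":0,"fingers":0.075},
    {"x":0,"y":0,"z":0,"yaw":0,"fingers":0.075},
  ],
)

```text
t: 8.5
tcp_pos: [444.1, 75.9, 80.9]
eef_rot: [1.0, 0.011, -0.002, 0.0]
contact_force: [0.1, -0.5, 1.0]
finger_gap: 74.9
grip_force: 0.0
```

carry_out(
  commands=[
    {"x":0,"y":0,"z":0.03,"yaw":0,"fingers":0.075},
    {"x":0,"y":0,"z":0.025,"yaw":0,"fingers":0.075},
    {"x":0,"y":0,"z":0.015,"yaw":0,"fingers":0.075},
    {"x":0,"y":0,"z":0,"yaw":0,"fingers":0.075},
    {"x":0.006,"y":0,"z":0,"yaw":0,"fingers":0.075},
    {"x":0.006,"y":0,"z":0,"yaw":0,"fingers":0.075},
    {"x":0.006,"y":0,"z":0,"yaw":0,"fingers":0.075},
    {"x":0.008,"y":0,"z":0,"yaw":0,"fingers":0.075},
    {"x":0.01,"y":0,"z":0,"yaw":0,"fingers":0.075},
    {"x":0.01,"y":0,"z":0,"yaw":0,"fingers":0.075},
    {"x":0.01,"y":0,"z":0,"yaw":0,"fingers":0.075},
    {"x":0.01,"y":0,"z":0,"yaw":0,"fingers":0.075},
    {"x":0.006,"y":0,"z":0,"yaw":0,"fingers":0.075},
    {"x":0.004,"y":0,"z":0,"yaw":0,"fingers":0.075},
    {"x":0.002,"y":0,"z":0,"yaw":0,"fingers":0.075},
    {"x":0,"y":0,"z":0,"yaw":0,"fingers":0.075},
    {"x":0,"y":0,"z":0,"yaw":0,"fingers":0.075},
  ],
)

```text
t: 9.92
tcp_pos: [523.6, 78.1, 12.1]
eef_rot: [1.0, 0.011, -0.0, 0.0]
contact_force: [0.2, -0.3, -0.3]
finger_gap: 74.8
grip_force: 0.0
```

Now slow steps until it meets the back stop.

carry_out(
  commands=[
    {"x":0.002,"y":0,"z":0,"yaw":0,"fingers":0.075},
    {"x":0.002,"y":0,"z":0,"yaw":0,"fingers":0.075},
    {"x":0.001,"y":0,"z":0,"yaw":0,"fingers":0.075},
  ],
)

```text
t: 10.17
tcp_pos: [528.5, 78.2, 12.2]
eef_rot: [1.0, 0.011, -0.0, 0.0]
contact_force: [-0.7, -0.1, -0.5]
finger_gap: 75.2
grip_force: 0.3
```

carry_out(
  commands=[
    {"x":0.001,"y":0,"z":0,"yaw":0,"fingers":0.075},
    {"x":0.001,"y":0,"z":0,"yaw":0,"fingers":0.075},
  ],
)

```text
t: 10.33
tcp_pos: [530.5, 78.2, 12.2]
eef_rot: [1.0, 0.011, -0.0, 0.0]
contact_force: [-0.6, 1.4, -0.3]
finger_gap: 74.8
grip_force: 0.3
```

carry_out(
  commands=[
    {"x":0.001,"y":0,"z":0,"yaw":0,"fingers":0.075},
    {"x":0.001,"y":0,"z":0,"yaw":0,"fingers":0.075},
  ],
)

```text
t: 10.5
tcp_pos: [531.4, 78.2, 12.1]
eef_rot: [1.0, 0.011, -0.001, 0.0]
contact_force: [-6.5, -0.7, 4.5]
finger_gap: 74.9
grip_force: 3.3
```

It met the stop at 6.5 N. I back off, lift, turn the tool and go to the carton's right side.

carry_out(
  commands=[
    {"x":-0.01,"y":0,"z":0,"yaw":0,"fingers":0.075},
    {"x":-0.02,"y":0,"z":0,"yaw":0,"fingers":0.06},
    {"x":0,"y":0,"z":0,"yaw":0,"fingers":0.06},
    {"x":0,"y":0,"z":-0.04,"yaw":0,"fingers":0.06},
    {"x":0,"y":0,"z":-0.04,"yaw":0,"fingers":0.06},
    {"x":0,"y":0,"z":-0.04,"yaw":0,"fingers":0.06},
    {"x":0,"y":0,"z":-0.04,"yaw":0,"fingers":0.06},
    {"x":0.022,"y":0.03,"z":0,"yaw":0,"fingers":0.06},
    {"x":0.022,"y":0.03,"z":0,"yaw":0,"fingers":0.06},
    {"x":0.022,"y":0.03,"z":0,"yaw":0,"fingers":0.06},
    {"x":0.022,"y":0.03,"z":0,"yaw":0,"fingers":0.06},
    {"x":0,"y":0,"z":0,"yaw":0,"fingers":0.06},
  ],
)

```text
t: 11.5
tcp_pos: [597.8, -45.4, 173.3]
eef_rot: [1.0, 0.009, 0.003, 0.002]
contact_force: [0.4, 1.4, 0.5]
finger_gap: 59.8
grip_force: 0.0
```

carry_out(
  commands=[
    {"x":0,"y":0,"z":0,"yaw":-7,"fingers":0.055},
    {"x":0,"y":0,"z":0,"yaw":-7,"fingers":0.055},
    {"x":0,"y":0,"z":0,"yaw":-7,"fingers":0.055},
    {"x":0,"y":0,"z":0,"yaw":-7,"fingers":0.055},
    {"x":0,"y":0,"z":0,"yaw":-7,"fingers":0.055},
    {"x":0,"y":0,"z":0,"yaw":-7,"fingers":0.055},
    {"x":0,"y":0,"z":0,"yaw":-7,"fingers":0.055},
    {"x":0,"y":0,"z":0,"yaw":-7,"fingers":0.055},
    {"x":0,"y":0,"z":0,"yaw":-7,"fingers":0.055},
    {"x":0,"y":0,"z":0,"yaw":-7,"fingers":0.055},
    {"x":0,"y":0,"z":0,"yaw":-7,"fingers":0.055},
    {"x":0,"y":0,"z":0,"yaw":-7,"fingers":0.055},
    {"x":0,"y":0,"z":0,"yaw":-6,"fingers":0.055},
    {"x":0,"y":0,"z":0,"yaw":0,"fingers":0.055},
    {"x":0,"y":0,"z":0,"yaw":0,"fingers":0.055},
  ],
)

```text
t: 12.75
tcp_pos: [593.4, -40.2, 172.4]
eef_rot: [0.7, 0.714, 0.0, 0.0]
contact_force: [0.1, -0.3, -0.5]
finger_gap: 55.2
grip_force: 0.0
```

```bash
python3 -c "
from h import *
topmeas('t3')"
```

```text
orange centroid [583.4  22.7  51.3] 113
```

View pics/t3.png

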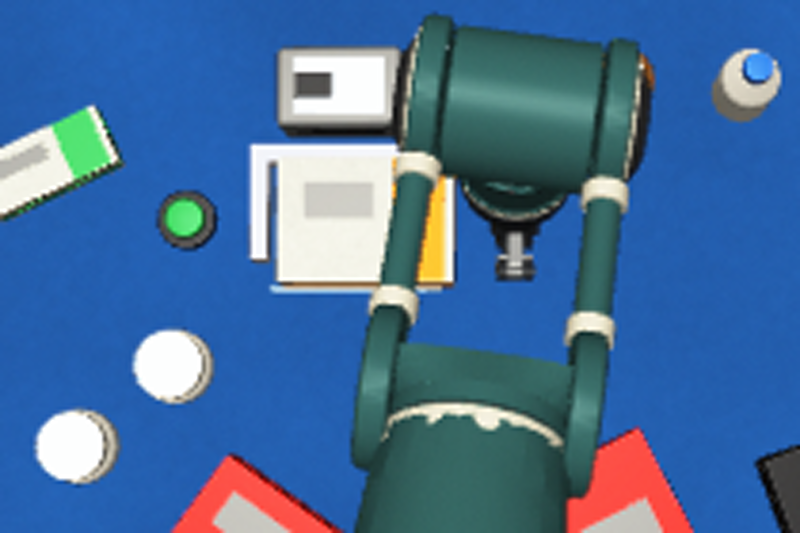

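The carton lies at the back stop with a small gap at the side stop (columns 268 to 277). I go down and push left.

carry_out(
  commands=[
    {"x":0,"y":0,"z":0.035,"yaw":0,"fingers":0.055},
    {"x":0,"y":0,"z":0.035,"yaw":0,"fingers":0.055},
    {"x":0,"y":0,"z":0.035,"yaw":0,"fingers":0.055},
    {"x":0,"y":0,"z":0.035,"yaw":0,"fingers":0.055},
    {"x":0,"y":0,"z":0.014,"yaw":0,"fingers":0.055},
    {"x":0,"y":0,"z":0.006,"yaw":0,"fingers":0.055},
    {"x":0,"y":0,"z":0,"yaw":0,"fingers":0.055},
    {"x":0.006,"y":0,"z":0,"yaw":0,"fingers":0.055},
    {"x":0.006,"y":0,"z":0,"yaw":0,"fingers":0.055},
    {"x":0.006,"y":0,"z":0,"yaw":0,"fingers":0.055},
    {"x":0.006,"y":0,"z":0,"yaw":0,"fingers":0.055},
    {"x":0.004,"y":0,"z":0,"yaw":0,"fingers":0.055},
    {"x":0.002,"y":0,"z":0,"yaw":0,"fingers":0.055},
    {"x":0.002,"y":0,"z":0,"yaw":0,"fingers":0.055},
  ],
)

```text
t: 13.97
tcp_pos: [592.8, -7.9, 12.7]
eef_rot: [0.699, 0.715, 0.0, 0.0]
contact_force: [0.1, -1.3, 0.1]
finger_gap: 54.6
grip_force: 0.0
```

carry_out(
  commands=[
    {"x":0.002,"y":0,"z":0,"yaw":0,"fingers":0.055},
    {"x":0.002,"y":0,"z":0,"yaw":0,"fingers":0.055},
  ],
)

```text
t: 14.13
tcp_pos: [592.5, -4.4, 12.3]
eef_rot: [0.699, 0.715, -0.0, 0.0]
contact_force: [-0.2, -1.7, 1.2]
finger_gap: 55.2
grip_force: 0.8
```

carry_out(
  commands=[
    {"x":0.001,"y":0,"z":0,"yaw":0,"fingers":0.055},
    {"x":0.001,"y":0,"z":0,"yaw":0,"fingers":0.055},
  ],
)

```text
t: 14.3
tcp_pos: [592.4, -2.7, 12.3]
eef_rot: [0.699, 0.715, -0.0, 0.0]
contact_force: [-0.8, -2.5, 0.5]
finger_gap: 55.1
grip_force: 0.8
```

carry_out(
  commands=[
    {"x":0.0015,"y":0,"z":0,"yaw":0,"fingers":0.055},
    {"x":0.0015,"y":0,"z":0,"yaw":0,"fingers":0.055},
  ],
)

```text
t: 14.47
tcp_pos: [592.4, 0.4, 12.3]
eef_rot: [0.699, 0.715, -0.0, 0.0]
contact_force: [0.1, -0.9, 0.1]
finger_gap: 55.0
grip_force: 0.9
```

carry_out(
  commands=[
    {"x":0.001,"y":0,"z":0,"yaw":0,"fingers":0.055},
    {"x":0.001,"y":0,"z":0,"yaw":0,"fingers":0.055},
  ],
)

```text
t: 14.63
tcp_pos: [592.4, 2.6, 12.3]
eef_rot: [0.699, 0.715, -0.0, 0.0]
contact_force: [0.4, -0.9, 2.2]
finger_gap: 55.2
grip_force: 0.9
```

carry_out(
  commands=[
    {"x":0.001,"y":0,"z":0,"yaw":0,"fingers":0.055},
    {"x":0.001,"y":0,"z":0,"yaw":0,"fingers":0.055},
  ],
)

```text
t: 14.8
tcp_pos: [592.3, 4.7, 12.3]
eef_rot: [0.699, 0.715, -0.0, -0.0]
contact_force: [-0.8, -2.0, 1.8]
finger_gap: 55.2
grip_force: 0.8
```

carry_out(
  commands=[
    {"x":0.001,"y":0,"z":0,"yaw":0,"fingers":0.055},
    {"x":0.001,"y":0,"z":0,"yaw":0,"fingers":0.055},
  ],
)

```text
t: 14.97
tcp_pos: [592.6, 4.8, 12.4]
eef_rot: [0.699, 0.716, -0.001, 0.001]
contact_force: [0.6, -11.9, 1.3]
finger_gap: 55.3
grip_force: 6.1
```

carry_out(
  commands=[
    {"x":0.001,"y":0,"z":0,"yaw":0,"fingers":0.055},
    {"x":0,"y":0,"z":0,"yaw":0,"fingers":0.055},
  ],
)

```text
t: 15.13
tcp_pos: [592.7, 4.9, 12.6]
eef_rot: [0.698, 0.716, -0.001, 0.002]
contact_force: [-0.6, -12.1, 1.1]
finger_gap: 55.0
grip_force: 6.1
```

It is flush at 12 N. I retract and lift, then check it and measure the button.

carry_out(
  commands=[
    {"x":-0.01,"y":0,"z":0,"yaw":0,"fingers":0.055},
    {"x":-0.03,"y":0,"z":0,"yaw":0,"fingers":0.055},
    {"x":-0.03,"y":0,"z":0,"yaw":0,"fingers":0.02},
    {"x":0,"y":0,"z":-0.04,"yaw":0,"fingers":0},
    {"x":0,"y":0,"z":-0.04,"yaw":0,"fingers":0},
    {"x":0,"y":0,"z":-0.04,"yaw":0,"fingers":0},
    {"x":0,"y":0,"z":-0.04,"yaw":0,"fingers":0},
    {"x":0,"y":0,"z":0,"yaw":0,"fingers":0},
    {"x":0,"y":0,"z":0,"yaw":0,"fingers":0},
  ],
)

```text
t: 15.88
tcp_pos: [596.7, -62.5, 176.5]
eef_rot: [0.699, 0.715, 0.003, 0.003]
contact_force: [0.1, 0.1, -0.3]
finger_gap: 0.3
grip_force: 0.0
```

Run:
```python
from h import *
topmeas('t4')
z=np.load('t4.npz'); m=arm.camera_model('top'); C=cloud(z['d'],m); p=z['p']
hsv=cv2.cvtColor(p,cv2.COLOR_RGB2HSV)
g=(hsv[...,0]>45)&(hsv[...,0]<80)&(hsv[...,1]>120); g[:,:185]=0;g[:,215:]=0;g[:180]=0;g[215:]=0
v,u=np.nonzero(g); zz=np.percentile(C[g][:,2],70); print('green',len(u),zz,world(u.mean(),v.mean(),m,zz-1),world([u.min()-.5,u.max()+.5],[v.mean()]*2,m,zz).round(1))
k=(C[...,2]>40)&(C[...,2]<60)&(p.min(2)>100); k[:175]=0;k[220:]=0;k[:,:212]=0;k[:,262:]=0
v,u=np.nonzero(k)
for c in range(u.min()+3,u.max()-3,5):
    r=v[u==c]; print(c,world([c,c],[r.min()-.5,r.max()+.5],m,50)[:,:2].round(1).tolist(),end='; ')
print()
for r in range(v.min()+3,v.max()-3,5):
    c=u[v==r]; print(r,world([c.min()-.5],[r],m,50)[:,:2].round(1).tolist(),end='; ')
```

```text
orange centroid [596.9  45.   51.8] 367
green 87 24.20399312638742 [[594.38480502 223.40073776  23.20399313]] [[593.9 240.   24.2]
 [594.7 206.3  24.2]]
222 [[642.3, 148.1], [542.1, 144.4]]; 227 [[642.7, 132.9], [542.5, 129.4]]; 232 [[643.1, 117.8], [542.9, 114.4]]; 237 [[643.4, 102.7], [543.2, 99.4]]; 242 [[643.8, 87.6], [543.6, 84.4]]; 247 [[644.1, 72.4], [543.9, 69.3]]; 252 [[644.5, 57.3], [544.3, 54.3]]; 257 [[644.9, 42.2], [544.7, 39.3]]; 
184 [[631.5, 155.2]]; 189 [[616.2, 154.7]]; 194 [[601.0, 154.1]]; 199 [[585.7, 156.6]]; 204 [[570.6, 156.0]]; 209 [[555.5, 155.5]];
```

View pics/t4.png

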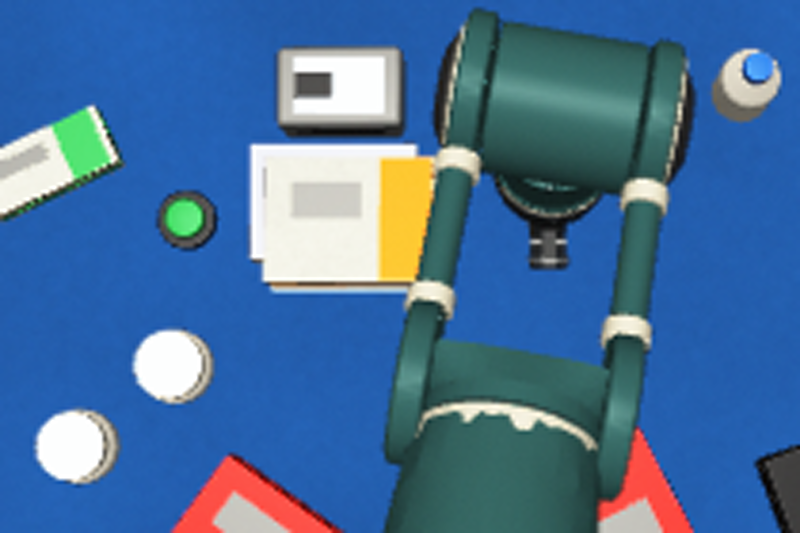

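The carton is flush in the corner and the lines around it match. The button is at (594,223) with its top near z = 24. I move over it with the fingers shut.

carry_out(
  commands=[
    {"x":0.0317,"y":0.0005,"z":0,"yaw":0,"fingers":0},
    {"x":0.0317,"y":0.0005,"z":0,"yaw":0,"fingers":0},
    {"x":0.0317,"y":0.0005,"z":0,"yaw":0,"fingers":0},
    {"x":0.0317,"y":0.0005,"z":0,"yaw":0,"fingers":0},
    {"x":0.0317,"y":0.0005,"z":0,"yaw":0,"fingers":0},
    {"x":0.0317,"y":0.0005,"z":0,"yaw":0,"fingers":0},
    {"x":0.0317,"y":0.0005,"z":0,"yaw":0,"fingers":0},
    {"x":0.0317,"y":0.0005,"z":0,"yaw":0,"fingers":0},
    {"x":0.0317,"y":0.0005,"z":0,"yaw":0,"fingers":0},
    {"x":0,"y":0,"z":0,"yaw":0,"fingers":0},
    {"x":0,"y":0,"z":0.03,"yaw":0,"fingers":0},
    {"x":0,"y":0,"z":0.03,"yaw":0,"fingers":0},
    {"x":0,"y":0,"z":0.03,"yaw":0,"fingers":0},
    {"x":0,"y":0,"z":0.02,"yaw":0,"fingers":0},
    {"x":0,"y":0,"z":0,"yaw":0,"fingers":0},
    {"x":0,"y":0,"z":0,"yaw":0,"fingers":0},
  ],
)

```text
t: 17.27
tcp_pos: [589.2, 221.7, 58.8]
eef_rot: [0.699, 0.715, -0.003, -0.002]
contact_force: [0.3, 0.6, 0.8]
finger_gap: 0.0
grip_force: 0.0
```

carry_out(
  commands=[
    {"x":0.001,"y":0.005,"z":0.01,"yaw":0,"fingers":0},
    {"x":0,"y":0,"z":0.01,"yaw":0,"fingers":0},
    {"x":0,"y":0,"z":0.006,"yaw":0,"fingers":0},
    {"x":0,"y":0,"z":0.004,"yaw":0,"fingers":0},
    {"x":0,"y":0,"z":0,"yaw":0,"fingers":0},
    {"x":0,"y":0,"z":0,"yaw":0,"fingers":0},
  ],
)

```text
t: 17.77
tcp_pos: [596.9, 224.0, 32.2]
eef_rot: [0.699, 0.715, -0.0, -0.0]
contact_force: [0.1, 0.2, -0.4]
finger_gap: 0.2
grip_force: 0.0
```

carry_out(
  commands=[
    {"x":0,"y":0,"z":0.002,"yaw":0,"fingers":0},
    {"x":0,"y":0,"z":0.002,"yaw":0,"fingers":0},
  ],
)

```text
t: 17.93
tcp_pos: [597.6, 224.3, 28.9]
eef_rot: [0.699, 0.715, 0.001, 0.0]
contact_force: [0.1, 0.4, -1.4]
finger_gap: 0.3
grip_force: 0.0
```

carry_out(
  commands=[
    {"x":0,"y":0,"z":0.001,"yaw":0,"fingers":0},
    {"x":0,"y":0,"z":0.001,"yaw":0,"fingers":0},
  ],
)

```text
t: 18.1
tcp_pos: [597.0, 224.1, 26.4]
eef_rot: [0.699, 0.715, 0.0, 0.0]
contact_force: [-0.2, -0.4, 0.3]
finger_gap: -0.1
grip_force: 0.0
```

carry_out(
  commands=[
    {"x":-0.001,"y":-0.0025,"z":0.001,"yaw":0,"fingers":0},
    {"x":0,"y":0,"z":0.001,"yaw":0,"fingers":0},
    {"x":0,"y":0,"z":0,"yaw":0,"fingers":0},
  ],
)

```text
t: 18.35
tcp_pos: [594.1, 222.8, 24.0]
eef_rot: [0.699, 0.715, -0.0, -0.0]
contact_force: [0.2, 0.5, -0.8]
finger_gap: 0.3
grip_force: 0.0
```

carry_out(
  commands=[
    {"x":0,"y":0,"z":0.0015,"yaw":0,"fingers":0},
    {"x":0,"y":0,"z":0.0015,"yaw":0,"fingers":0},
  ],
)

```text
t: 18.52
tcp_pos: [594.8, 223.0, 21.4]
eef_rot: [0.699, 0.715, 0.0, 0.0]
contact_force: [0.6, -0.1, 1.5]
finger_gap: 0.2
grip_force: 0.9
```

carry_out(
  commands=[
    {"x":0,"y":0,"z":0.0015,"yaw":0,"fingers":0},
    {"x":0,"y":0,"z":0.0015,"yaw":0,"fingers":0},
  ],
)

```text
t: 18.68
tcp_pos: [594.8, 223.1, 18.6]
eef_rot: [0.699, 0.715, 0.0, 0.0]
contact_force: [-0.4, -0.7, 2.8]
finger_gap: 0.0
grip_force: 1.7
```

Contact began near z = 22. I keep pressing to the end stop.

carry_out(
  commands=[
    {"x":0,"y":0,"z":0.0015,"yaw":0,"fingers":0},
    {"x":0,"y":0,"z":0.0015,"yaw":0,"fingers":0},
    {"x":0,"y":0,"z":0,"yaw":0,"fingers":0},
  ],
)

```text
t: 18.93
tcp_pos: [594.8, 223.1, 16.1]
eef_rot: [0.699, 0.715, 0.0, 0.0]
contact_force: [-2.1, -1.0, 7.4]
finger_gap: 0.0
grip_force: 3.3
```

carry_out(
  commands=[
    {"x":0,"y":0,"z":0.001,"yaw":0,"fingers":0},
    {"x":0,"y":0,"z":0,"yaw":0,"fingers":0},
    {"x":0,"y":0,"z":0,"yaw":0,"fingers":0},
  ],
)

```text
t: 19.18
tcp_pos: [594.8, 223.1, 16.0]
eef_rot: [0.699, 0.715, 0.0, 0.0]
contact_force: [-4.3, -0.9, 11.6]
finger_gap: -0.1
grip_force: 5.8
```

It bottomed out at z = 16 with 11.6 N. I lift clear.

carry_out(
  commands=[
    {"x":0,"y":0,"z":-0.01,"yaw":0,"fingers":0},
    {"x":0,"y":0,"z":-0.03,"yaw":0,"fingers":0},
    {"x":0,"y":0,"z":-0.04,"yaw":0,"fingers":0},
    {"x":0,"y":0,"z":-0.04,"yaw":0,"fingers":0},
    {"x":0,"y":0,"z":-0.04,"yaw":0,"fingers":0},
    {"x":0,"y":0,"z":0,"yaw":0,"fingers":0},
    {"x":0,"y":0,"z":0,"yaw":0,"fingers":0},
    {"x":0,"y":0,"z":0,"yaw":0,"fingers":0},
  ],
)

```text
t: 19.85
tcp_pos: [594.3, 222.9, 174.2]
eef_rot: [0.699, 0.715, 0.0, 0.0]
contact_force: [-0.3, -0.0, -0.5]
finger_gap: 0.1
grip_force: 0.0
```

Run:
```python
from h import *
topmeas('t5'); print(arm.observe()['tcp_pos'])
print(arm.job_done())
```

```text
orange centroid [593.6  43.6  51.5] 408
[593.44199889 222.60899638 172.68502124]
the job is handed in; nothing more can be done
None
```

I pushed the carton flush against both stops, pressed the green button right down, lifted clear and handed the job in at about 20 s. The hand-in returned no verdict, and I didn't check the button's return by camera after lifting off.

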